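# Press a lock barrel home with the hand press

## Task

Fit the lever bar (the rod with a collar and a thick rubber grip) down through the eye of the press hub until its collar sits on the hub. Pull the bar towards you, down to the end of its stroke, so that the ram presses the brass barrel flush into the lock case, then ease the sprung lever slowly all the way back up without letting it fly back. Leave the bar seated in the hub and let go; do not disturb the other things on the bench.

Things in the scene. Friction and masses are not known exactly. Their poses are not given: they have to be found in the camera images.
- press: Grey hand press fixed to the bench, base 170 x 210 x 25 mm. Origin on the bench; x from its front (robot side) to its back, y to its left, z up. Column on its left; head at x -50 to 45, y -25 to 105, z 105 to 205 mm. The 22 mm square steel ram hangs in the head at x = -25, y = 0, its top 220 mm high when raised. The hub turns about an axis along y, at x = 0, z = 115 mm.
- hub_eye (a point): Centre of the eye's mouth on top of the hub, a dark steel block 44 x 44 x 64 mm, at y = -68 mm on the press's right, 21 mm clear of the head. The eye is a round through-hole 15.5 mm wide with a 3 mm chamfer. z along the eye, up out of its mouth; y along the turning axis, which lies 32 mm below this point; the frame turns with the hub. At home the eye is upright, its mouth 147 mm above the bench.
- hub (a joint): Angle of the sprung hub, rad: 0 = home (eye upright, ram raised); grows as the bar's top is pulled to the front of the press (press -x, towards the robot) and down; stop at 0.90. A spring drives it back: 0.3 N m at home, 1.0 N m at the stop, plus about 0.25 N m while pressing. The ram drops 28.3 mm per rad and meets the barrel at 0.4 to 0.55 rad.
- case_top (a point): Centre of the top face of the steel lock case (64 x 64 x 40 mm, on the press base under the ram), 65 mm above the bench. The brass barrel, 34 mm thick, stands up out of it. Axes as the press's.
- barrel (a joint): How far the brass lock barrel (34 mm thick, in the lock case under the ram) has been pressed down, m. Starts at 0 to 0.004 (14 to 10 mm proud of the case); flush with the case top at 0.014. It stays where it is pressed.
- bar: The lever bar, loose, upright in one of the rack's holes. Steel rod 14 mm thick and 205 mm long; origin at the centre of its foot, z along it towards the grip. Foot tapered over its last 8 mm. Collar 30 mm thick and 8 mm long, from 80 to 88 mm above the foot; black rubber grip 23 mm thick, from 140 to 205 mm. About 0.3 kg. To pull, hook the grip from behind: a sideways pinch slips.
- bar_collar (a point): Point on the bar's axis at the underside of its collar, 80 mm above the foot; lies on point hub_eye when the bar is seated. Axes as the bar's.
- rack: Fixed wooden block 70 x 190 x 60 mm; origin at the centre of its underside. Two upright holes 17 mm wide at y = -50 and +50 mm, floor 5 mm above the bench. One holds the lever bar, the other the drift.
- drift: Bystander: plain steel rod 14 mm thick, 140 mm long, no collar and no grip, upright in the rack's other hole. Origin at the centre of its foot. Leave it alone.
- padlock: Bystander: brass padlock standing on the bench, 34 x 62 x 96 mm; origin at the centre of its underside. Leave it alone.
- screwdriver: Bystander: black-handled screwdriver lying on the bench, 200 mm long along its x, 26 mm thick; origin under its middle. Leave it alone.
- key_tray: Bystander: grey tray of keys, 120 x 100 x 28 mm; origin at the centre of its underside. Leave it alone.
Mind the look-alikes: they are no part of the job. Leave any green or orange look-alike of the bar alone.

How it is judged:
By the outcome, as a careful person would: the job done as asked, in the order asked, and still so for the second after the job is handed in, with the robot touching nothing.
It also fails if it takes over 64 s, if anything falls off the work surface, if the arm or the gripper's body presses on something with over 40 N, if the wrist force passes 120 N, or if a joint passes its speed limit or range.

## Robot

A 6-joint arm with a two-finger parallel gripper is mounted at the origin on the work surface. World frame = base frame: x ahead of the robot, y to its left, z up, the work surface at z = 0. Lengths are in m, angles in rad, forces in N, time in s.
With the tool pointing down it reaches from about 0.4 to 0.825 m from the base axis. Payload 7 kg.
Tool frame: the origin (TCP) lies on the centre line of the jaws, within the pads' length; the fingertips stand 19 mm ahead of it and the grasp point (between the pads) is the TCP (env.tip_extent is the distance from the TCP to the fingertips, in m); z points along the fingers, y is the line along which they close (so a half turn about z gives the same grasp; the last joint's range is limited). The gripper opens to 88 mm and grips with 3 to 60 N. Pads are 19 mm wide; open, the fingers measure 130 mm over their backs; the gripper's body (78 mm by 193 mm) begins 47 mm behind the grasp point.
Start: joints at [1.453, 0.359, 0.012, 0, -1.224, -0.288], TCP at [0.266, 0.62, 0.246] pointing down, gripper open.
Joint ranges: [-3.07, 3.07], [-1.43, 2.12], [-1.02, 1.25], [-3.03, 1.67], [-3.05, -0], [-3.03, 3.03]. Speed limits (rad/s): [2.39, 2.39, 3.01, 3.14, 3.14, 3.14].

## Interface

Orientations are given as a 3x3 rotation matrix whose columns are the frame's x, y, z axes.
In Python, from plant import read_state, camera, close_job, env gives the robot as it stands. The module is installed in compiled form; this text tells all that it offers.
- The arm moves only by the shell command python3 -m pendant 'ROWS'. ROWS is JSON, a list of rows, each a list of 3 entries, a list of its own where there are three numbers: the shift along the world's x, y, z in cm, then the turn, a rotation vector about the world's x, y, z in degrees, then the closure, from 0 (fully open) to 1 (shut). In form: [[[dx, dy, dz], [rx, ry, rz], jaw], ...]. A call has 1 to 10 rows; each row is the pose to reach, as a shift and turn from the pose commanded when the call began; what a row does not reach only later rows make up. A row lasts 1/8 s, in which the tool goes at most 62.5 mm and 10.7 degrees, less where a joint would pass 70% of its speed; a pose out of reach is approached as far as the arm can. A call with a gripper value outside its range is refused whole. The fingers move at their own pace and stop on an object; the grip force is fixed at half the most. Time passes only in rows, so rows that repeat a pose let the fingers close. It gives the time, the measured TCP pose, the force, the opening and the grip force at its end, in the units of the state.
- read_state(): the state, without advancing time (a new reading comes with each control period).
- camera(name): name is "side" or "top"; returns a dict with "color" (384x512x3 uint8, red, green, blue), "range_z" (384x512 float32, m along the optical axis (not along the pixel's ray), 0 where there is no reading), "intrinsics" (3x3 intrinsics, pixels), "view" (4x4, takes a point from world to camera coordinates). Camera axes: x right, y down, z forward; pixel columns grow to the right and rows downward; lengths in m; the calibration is good to about 2 mm. A picture is of the moment at which its call begins.
- close_job(): hands the job in; it is judged then, once.
The state is a dict: "time_s": time; "joint_pos": joint angles; "dq": joint speeds; "joint_efforts": joint torques, N m; "tcp_pos": TCP position; "ee_rot": TCP orientation; "wrist_force": force on the tool from outside, world axes, zero at the start; "moment": the same for the moment, N m; "width": finger opening in m; "grasp_force": force on a finger pad.
Only numpy, scipy, OpenCV 4.12 (cv2) and the standard library are available. Lean on these libraries where they do the work, as an engineer would, in place of code of your own. Each camera call takes 0.05 s, during which the arm holds its last target. There are 200 camera calls.

## Working session

There is one attempt and no reset: what is moved stays moved. The work goes in short steps, Python scripts to look and compute and a shell command to move; the robot and the scene stay as the last step left them, time stands still between calls to the robot, and variables do not carry over. Pictures are saved under pics/ and viewed, at most 10 in all, crops included, and the job is handed in when it is done.

```bash
mkdir -p pics
python3 - <<'E'
from plant import read_state,camera
import cv2,numpy as np
for n in("top","side"):
    c=camera(n); cv2.imwrite(f"pics/{n}0.png",c["color"][:,:,::-1]); np.savez(f"{n}0.npz",**c)
    print(n,c["intrinsics"].tolist(),np.round(np.linalg.inv(c["view"]),3).tolist())
print(read_state())
E
```

```text
top [[407.5380790049256, 0.0, 261.1463143290101], [0.0, 407.5380790049256, 200.59991978119783], [0.0, 0.0, 1.0]] [[-0.028, -0.996, 0.09, 0.427], [-1.0, 0.028, 0.009, 0.02], [-0.012, -0.09, -0.996, 1.198], [0.0, 0.0, 0.0, 1.0]]
side [[436.0000618318701, 0.0, 254.69266680112761], [0.0, 436.0000618318701, 195.27330977362578], [0.0, 0.0, 1.0]] [[0.959, -0.133, 0.251, 0.147], [-0.283, -0.525, 0.803, -1.098], [0.025, -0.841, -0.541, 0.867], [0.0, 0.0, 0.0, 1.0]]
{'time_s': 0.1, 'joint_pos': array([ 1.45310567e+00,  3.59325947e-01,  1.11864325e-02, -2.85849981e-04,
       -1.22413162e+00, -2.88091416e-01]), 'dq': array([-0.0003405 , -0.00216543,  0.00399731,  0.00023883,  0.00147504,
        0.00111509]), 'joint_efforts': array([-1.14651382e-03, -5.84164560e+01,  2.93751097e+01,  7.01535836e+00,
        1.02176482e-02, -4.87190653e-05]), 'tcp_pos': array([0.26632272, 0.61980474, 0.2447292 ]), 'ee_rot': array([[ 9.18755581e-01, -3.94826530e-01, -4.40154599e-04],
       [-3.94826742e-01, -9.18754477e-01, -1.43302614e-03],
       [ 1.61402728e-04,  1.49038557e-03, -9.99998876e-01]]), 'wrist_force': array([ 0.17966503, -0.71130292,  0.43537628]), 'moment': array([ 0.00031204, -0.00878537,  0.06973993]), 'grasp_force': 0.0, 'width': 0.08766987288629062}
```

View pics/top0.png

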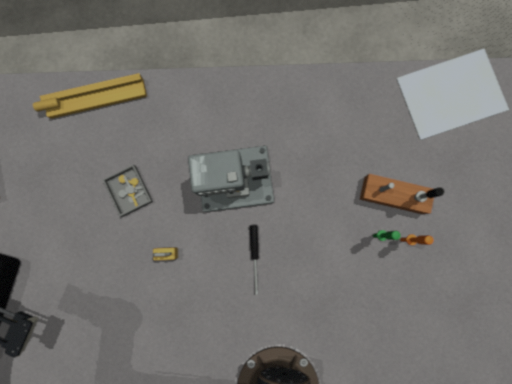

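View pics/side0.png

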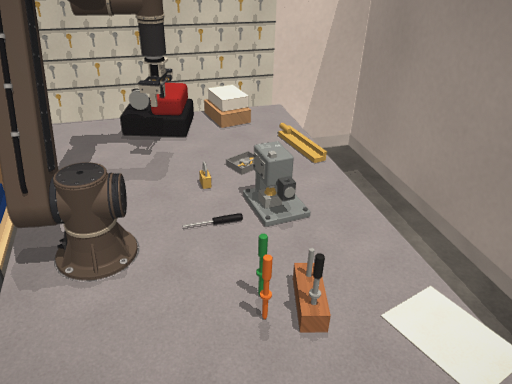

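The top view shows the bar's black grip at (435,192) in the right end of the rack (398,194), and the hub eye at (259,168) on the right of the press. The green and orange look-alikes stand at (387,235) and (417,240). The side view agrees: grip at (319,266), hub at (286,188).

```bash
cat > h.py <<'E'
import numpy as np,cv2
def pts(c):
    K=c["intrinsics"];z=c["range_z"];v,u=np.indices(z.shape)
    p=np.stack([(u-K[0,2])/K[0,0]*z,(v-K[1,2])/K[1,1]*z,z,np.ones_like(z)],-1)
    return (p@np.linalg.inv(c["view"]).T)[...,:3]
def ray(c,u,v,h):
    K=c["intrinsics"];T=np.linalg.inv(c["view"]);d=T[:3,:3]@np.array([(u-K[0,2])/K[0,0],(v-K[1,2])/K[1,1],1]);o=T[:3,3]
    return o+d*(h-o[2])/d[2]
def proj(c,p):
    q=c["view"]@np.append(p,1);q=c["intrinsics"]@q[:3];return q[:2]/q[2]
E
python3 - <<'E'
from h import *
t=np.load("top0.npz");s=np.load("side0.npz")
def rect(P,m,name):
    q=P[m][:,:2].astype(np.float32); r=cv2.minAreaRect(q*1000); print(name,len(q),np.round(r[0],1),np.round(r[1],1),round(r[2],1),"med",np.round(np.median(P[m],0),4))
for n,c in(("top",t),("side",s)):
    P=pts(c);im=c["color"];hsv=cv2.cvtColor(im,cv2.COLOR_RGB2HSV);v,u=np.indices(P.shape[:2]);Z=P[...,2]
    box=lambda a,b,cc,d:(u>=a)&(u<=b)&(v>=cc)&(v<=d)
    if n=="top":
        wood=box(355,442,168,220)&(abs(Z-.06)<.006); rect(P,wood,"racktop")
        rect(P,box(180,250,140,215)&(abs(Z-.205)<.006),"headtop")
        rect(P,box(180,280,140,215)&(abs(Z-.025)<.006),"base")
        rect(P,box(245,275,150,190)&(abs(Z-.147)<.006),"hubtop")
        rect(P,box(420,450,180,205)&(abs(Z-.21)<.006),"griptop")
        rect(P,box(375,400,175,200)&(Z>.135)&(Z<.155),"drifttop")
        rect(P,box(405,450,180,205)&(Z>.08)&(Z<.1),"collar")
        rect(P,box(370,440,220,255)&(Z>.1),"lookalikes")
    else:
        rect(P,box(290,340,240,335)&(abs(Z-.06)<.005),"racktop")
        g=box(308,332,250,280)&(hsv[...,2]<60)&(Z>.13)
        rect(P,g,"grip")
        for lo,hi in((.14,.16),(.16,.18),(.18,.2),(.2,.22)):
            rect(P,g&(Z>lo)&(Z<hi),f"grip{lo}")
            k=g&(Z>lo)&(Z<hi)
            print(u[k].mean(),v[k].mean())
        rect(P,box(270,300,170,205)&(abs(Z-.147)<.005),"hubtop")
        rect(P,box(235,315,140,225)&(abs(Z-.205)<.006),"headtop")
        rect(P,box(235,315,140,225)&(abs(Z-.025)<.006),"base")
for n,c,b in(("hub",t,(240,145,280,190)),("rack",t,(355,165,450,225)),("hubs",s,(225,130,325,230)),("racks",s,(240,225,340,340))):
    im=c["color"][b[1]:b[3],b[0]:b[2],::-1];f=int(min(390/im.shape[1],290/im.shape[0]));im=cv2.resize(im,None,fx=f,fy=f,interpolation=cv2.INTER_CUBIC)
    out=np.zeros((300,400,3),np.uint8);out[:im.shape[0],:im.shape[1]]=im;globals()[n]=out;print(n,f,b)
cv2.imwrite("pics/crops.png",np.vstack([np.hstack([hub,rack]),np.hstack([hubs,racks])]))
E
```

```text
racktop 1465 [ 540.5 -356.8] [192.4  70.8] 75.1 med [ 0.5408 -0.3516  0.0601]
headtop 1836 [595.6 141.1] [ 95.1 129.2] 5.5 med [0.5967 0.1436 0.2052]
base 1574 [601.8 106.2] [169.7 210. ] 5.9 med [0.5524 0.0618 0.0255]
hubtop 265 [609.3  33.7] [45.  43.6] 6.1 med [0.6095 0.0337 0.1472]
griptop 71 [ 527.7 -404.1] [20.9 20.1] 87.1 med [ 0.527  -0.4036  0.2099]
drifttop 28 [ 553.  -308.8] [10.8 14.5] 0.1 med [ 0.5529 -0.3065  0.1459]
collar 74 [ 526.9 -403. ] [28.6 26. ] 7.7 med [ 0.5246 -0.3997  0.0931]
lookalikes 322 [ 427.4 -182.1] [404.1  29.2] 86.0 med [ 0.4171 -0.3622  0.1964]
racktop 1113 [ 537.3 -358. ] [193.9  70.5] 75.0 med [ 0.5274 -0.3835  0.0595]
grip 209 [ 333.9 -745.7] [797.6  20.1] 60.6 med [ 0.5209 -0.4134  0.1862]
grip0.14 31 [ 520.2 -413.2] [ 8.8 19.3] 55.8 med [ 0.5206 -0.4146  0.1542]
316.93548387096774 276.03225806451616
grip0.16 55 [ 521.3 -414.1] [11.6 19.8] 67.1 med [ 0.5201 -0.414   0.1704]
317.8545454545455 270.8
grip0.18 59 [ 522.  -412.8] [ 9.7 21.2] 73.3 med [ 0.5207 -0.4145  0.1901]
318.6101694915254 264.45762711864404
grip0.2 63 [ 523.9 -406.4] [21.3 19.9] 89.1 med [ 0.5228 -0.411   0.2084]
319.4920634920635 257.58730158730157
hubtop 167 [607.1  45.6] [84.6 72.6] 5.5 med [0.6048 0.0442 0.1462]
headtop 458 [592.3 136.8] [ 94.5 135.2] 5.0 med [0.5927 0.1365 0.2037]
base 1293 [644.3 293.2] [648.6 327.6] 64.0 med [0.5935 0.0691 0.0239]
hub 6 (240, 145, 280, 190)
rack 4 (355, 165, 450, 225)
hubs 2 (225, 130, 325, 230)
racks 2 (240, 225, 340, 340)
```

View pics/crops.png

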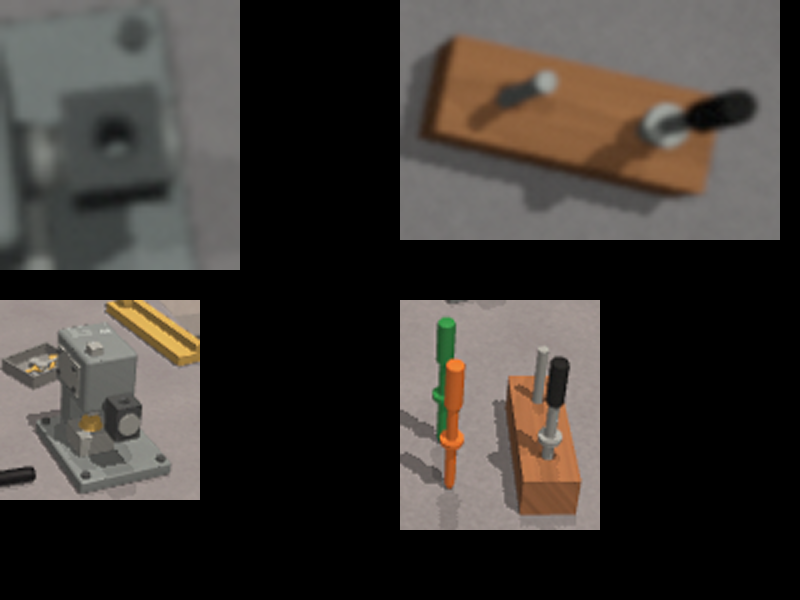

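```bash
python3 -m pendant '[[[2.5,-3.5,4],[0,0,-7],0],[[6,-8,8],[0,0,-14],0],[[9.5,-13,10],[0,0,-21],0],[[13,-18,10],[0,0,-28],0],[[16.5,-23,10],[0,0,-35],0],[[20,-28,10],[0,0,-42],0],[[23.5,-33,10],[0,0,-49],0],[[27,-38,10],[0,0,-56],0],[[30,-43,10],[0,0,-60.8],0],[[32,-48,10],[0,0,-60.8],0]]'
python3 - <<'E'
from h import *
t=np.load("top0.npz");s=np.load("side0.npz")
print(ray(t,259.5,167.8,.147),proj(s,[.6093,.034,.147]),proj(s,[.527,-.4035,.21]))
E
```

```text
time_s: 1.35
tcp_pos: [0.5872, 0.1382, 0.3448]
ee_rot: [[0.102, -0.995, -0.001], [-0.995, -0.102, -0.0], [0.0, 0.001, -1.0]]
wrist_force: [0.3, 0.4, -0.9]
width: 0.0875
grasp_force: 0.0
[0.60795064 0.03210534 0.147     ] [287.09731205 179.74737624] [320.1861743  254.65559329]
```

```bash
python3 -m pendant '[[[0,-6,0],[0,0,0],0],[[0,-12,0],[0,0,0],0],[[0,-18,0],[0,0,0],0],[[0,-24,0],[0,0,0],0],[[-1,-30,0],[0,0,0],0],[[-2,-36,0],[0,0,0],0],[[-3,-42,0],[0,0,0],0],[[-4.5,-48,0],[0,0,0],0],[[-5.9,-53,0],[0,0,0],0],[[-5.9,-54.3,-2],[0,0,0],0]]'; python3 -m pendant '[[[0,0,-4],[0,0,0],0],[[0,0,-8],[0,0,0],0],[[0,0,-12],[0,0,0],0],[[0,0,-14],[0,0,0],0],[[0,0,-14],[0,0,0],0]]'
```

```text
time_s: 2.6
tcp_pos: [0.5266, -0.406, 0.3259]
ee_rot: [[0.1, -0.995, 0.001], [-0.995, -0.1, -0.001], [0.001, -0.001, -1.0]]
wrist_force: [0.4, 0.8, -0.6]
width: 0.0876
grasp_force: 0.0
time_s: 3.22
tcp_pos: [0.5265, -0.4016, 0.1828]
ee_rot: [[0.104, -0.995, -0.004], [-0.995, -0.104, 0.002], [-0.003, 0.004, -1.0]]
wrist_force: [0.2, 0.1, 0.3]
width: 0.0878
grasp_force: 0.0
```

```bash
python3 -m pendant '[[[0,0,0],[0,0,0],0.3],[[0,0,0],[0,0,0],0.6],[[0,0,0],[0,0,0],1],[[0,0,0],[0,0,0],1],[[0,0,0],[0,0,0],1],[[0,0,0],[0,0,0],1]]'; python3 -m pendant '[[[0,0,2],[0,0,0],1],[[0,0,5],[0,0,0],1],[[0,0,9],[0,0,0],1],[[0,0,14],[0,0,0],1],[[0,0,19],[0,0,0],1],[[0,0,22],[0,0,0],1],[[0,0,22],[0,0,0],1]]'
cat > look.py <<'E'
import sys
from plant import camera,read_state
from h import *
tag=sys.argv[1]; out=[]
for n in("top","side"):
    c=camera(n);np.savez(f"{n}_{tag}.npz",**c)
    s=read_state();u,v=map(int,proj(c,s["tcp_pos"]-[0,0,.08]))
    u=min(max(u,50),461);v=min(max(v,50),333)
    out.append(cv2.resize(c["color"][v-50:v+50,u-50:u+50,::-1],(400,400),interpolation=cv2.INTER_CUBIC));print(n,"crop origin",u-50,v-50,"x4")
cv2.imwrite(f"pics/{tag}.png",np.hstack(out));print(s["tcp_pos"],s["width"],s["wrist_force"])
E
python3 look.py grasp
```

```text
time_s: 3.98
tcp_pos: [0.5274, -0.4029, 0.1856]
ee_rot: [[0.104, -0.995, 0.0], [-0.995, -0.104, -0.0], [0.0, -0.0, -1.0]]
wrist_force: [0.4, -0.1, -0.4]
width: 0.0332
grasp_force: 0.0
time_s: 4.85
tcp_pos: [0.5279, -0.4031, 0.4077]
ee_rot: [[0.104, -0.995, 0.003], [-0.995, -0.104, -0.002], [0.002, -0.003, -1.0]]
wrist_force: [-0.3, -0.1, -4.2]
width: 0.0221
grasp_force: 30.0
top crop origin 411 134 x4
side crop origin 275 164 x4
[ 0.52723041 -0.40231631  0.40378263] 0.02240443539038031 [-0.20979452  0.36480444 -5.12529661]
```

View pics/grasp.png

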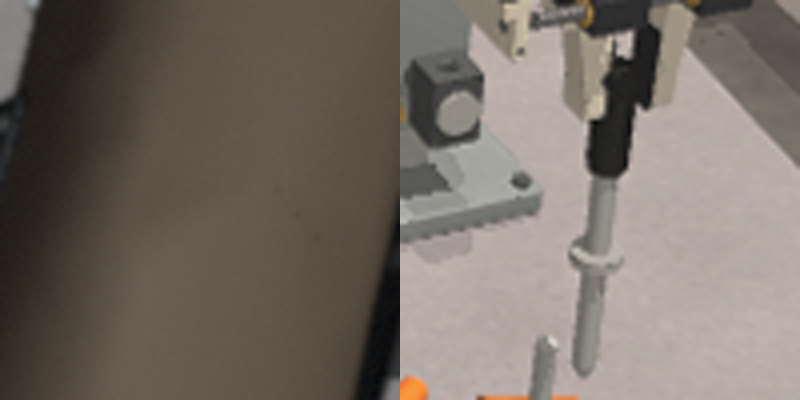

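The side view shows the bar held by its grip, about upright, with the collar near crop (597,255) and the foot near (585,370). The top view is hidden by the arm. I'll measure the tilt and the height in the hand from side depth.

```bash
cat > axis.py <<'E'
import sys
from h import *
from plant import read_state
def axis(tag,tcp,r=.04):
    c=np.load(f"side_{tag}.npz");P=pts(c);T=np.linalg.inv(c["view"])
    m=(np.hypot(P[...,0]-tcp[0],P[...,1]-tcp[1])<r)&(P[...,2]<tcp[2]-.045)&(P[...,2]>tcp[2]-.2)
    n,l=cv2.connectedComponents(m.astype(np.uint8))
    print("z range",P[m][:,2].min(),P[m][:,2].max())
    rows=[]
    for z in np.arange(tcp[2]-.195,tcp[2]-.04,.006):
        k=m&(abs(P[...,2]-z)<.003)
        if k.sum()<4: continue
        v,u=np.nonzero(k);w=P[k];d=w.mean(0)-T[:3,3];d[2]=0;d/=np.linalg.norm(d)
        lat=np.array([-d[1],d[0]]);a=w[:,:2]@lat
        near=(w[:,:2]@d[:2]).min()
        rows.append((z-tcp[2],a.min()/2+a.max()/2,np.ptp(a),near,*(w[:,:2].mean(0)-tcp[:2])));print(np.round(np.array(rows[-1])*1000,1))
    return c
if __name__=="__main__":
    tcp=read_state()["tcp_pos"];c=axis(sys.argv[1],tcp)
    print("pred px tcp, -.1,-.18:",*[proj(c,tcp-[0,0,h]).round(1) for h in(0,.1,.18)])
E
python3 axis.py grasp
```

```text
z range 0.20491637868365675 0.3575081810757792
[-195.  -656.2    9.3 -109.9   -3.8   -7.6]
[-189.  -656.8   11.5 -110.2   -3.3   -8.4]
[-183.  -656.    11.5 -110.5   -4.2   -7.7]
[-177.  -656.2   13.7 -112.    -3.7   -6.9]
[-171.  -657.2   11.4 -109.2   -2.7   -7.8]
[-165.  -656.6   11.7 -112.    -3.1   -7.5]
[-159.  -655.5   11.7 -113.1   -4.2   -6.1]
[-153.  -655.8   13.2 -110.4   -3.3   -6.8]
[-147.  -655.2   13.5 -111.1   -3.8   -5.4]
[-141.  -656.    11.6 -111.4   -3.2   -6.7]
[-135.  -655.1   11.2 -110.8   -4.    -6.3]
[-129.  -655.3   13.4 -113.5   -4.2   -6.3]
[-123.  -655.4    8.9 -112.2   -4.7   -8.4]
[-117.  -655.2   28.4 -116.7   -6.   -10.6]
[-111.  -654.7   28.7 -118.    -3.6   -5.3]
[-105.  -654.9   12.9 -110.6   -3.9   -5.1]
[ -99.  -654.2   13.5 -110.1   -3.8   -4.6]
[ -93.  -654.7   11.2 -109.8   -4.3   -5.2]
[ -87.  -654.2   11.2 -112.6   -4.2   -5.4]
[ -81.  -654.2   13.6 -111.9   -3.5   -3.4]
[ -75.  -653.7   13.3 -109.8   -3.9   -4.4]
[ -69.  -654.3   11.1 -110.4   -3.4   -4.7]
[ -63.  -654.4   12.6 -110.4   -4.4   -4.9]
[ -57.  -654.9   18.8 -112.5   -5.1   -6.7]
[ -51.  -652.9   21.7 -114.2   -5.9   -5.7]
[ -45.  -653.8   19.  -114.    -5.7   -6.3]
pred px tcp, -.1,-.18: [330.  182.7] [324.6 221.6] [320.7 249.7]
```

```bash
python3 -m pendant '[[[1,3,0],[0,0,0],1],[[2,8,0],[0,0,0],1],[[3,14,0],[0,0,0],1],[[4,20,0],[0,0,0],1],[[5,26,0],[0,0,0],1],[[6,32,0],[0,0,0],1],[[7,37,0],[0,0,0],1],[[8,41,0],[0,0,0],1],[[8.2,43.6,0],[0,0,0],1],[[8.2,43.6,-1],[0,0,0],1]]';python3 -m pendant '[[[0,0,-1],[0,0,0],1],[[0,0,-2],[0,0,0],1],[[0,0,-2],[0,0,0],1],[[0,0,-2],[0,0,0],1]]'
python3 look.py hov; python3 axis.py hov
```

```text
time_s: 6.2
tcp_pos: [0.6093, 0.0351, 0.3933]
ee_rot: [[0.106, -0.994, -0.003], [-0.994, -0.106, -0.0], [0.0, 0.003, -1.0]]
wrist_force: [-0.5, 0.6, -4.4]
width: 0.0222
grasp_force: 30.0
time_s: 6.7
tcp_pos: [0.6096, 0.0326, 0.3759]
ee_rot: [[0.103, -0.995, 0.0], [-0.995, -0.103, -0.0], [0.0, -0.0, -1.0]]
wrist_force: [0.3, 0.8, -3.1]
width: 0.0225
grasp_force: 30.0
top crop origin 208 105 x4
side crop origin 240 87 x4
[0.6096298  0.03287277 0.37610287] 0.02253252695519602 [-0.13684819  0.32313999 -3.18997257]
z range 0.17905706020385015 0.3306504608119588
[-1.950e+02 -5.470e+02  1.780e+01  2.482e+02 -3.500e+00  1.000e-01]
[-189.  -551.6   13.1  251.2   -3.1   -7.1]
[-183.  -551.1   12.9  249.    -2.6   -7.1]
[-177.  -552.4    9.7  250.4   -3.7   -7.9]
[-171.  -551.9    9.7  250.3   -1.8   -6.6]
[-165.  -551.9   10.1  245.5   -5.    -7.6]
[-159.  -551.     9.8  252.4   -1.9   -7.2]
[-153.  -550.9    9.3  249.1   -4.5   -8.6]
[-147.  -550.7    9.5  250.3   -4.3   -6.8]
[-141.  -551.6   12.7  247.6   -3.6   -7. ]
[-135.  -551.1   12.6  249.1   -2.7   -5.9]
[-129.  -550.8   12.6  250.    -3.9   -5.8]
[-123.  -553.2   12.   246.4   -4.   -11.6]
[-117.  -551.9   27.9  242.6   -5.2   -6.8]
[-111.  -549.4   24.6  243.6   -2.2   -6.1]
[-105.  -550.9    9.6  250.2   -4.    -5.2]
[ -99.  -550.4    9.4  249.6   -3.7   -6.2]
[ -93.  -550.1    9.6  250.5   -4.4   -4.5]
[ -87.  -550.8   12.4  253.2   -1.7   -4.3]
[ -81.  -550.8   12.4  248.6   -3.7   -3.9]
[ -75.  -550.4   12.6  250.6   -3.5   -3.9]
[ -69.  -550.    12.5  251.8   -3.7   -3.2]
[ -63.  -549.7   12.3  251.9   -4.2   -3.6]
[ -57.  -549.3   18.2  248.2   -5.6   -6. ]
[ -51.  -550.3   21.4  249.3   -4.5   -6.5]
[ -45.  -550.1   21.2  246.9   -5.9   -7.5]
pred px tcp, -.1,-.18: [292.4 113.3] [290.1 143.9] [288.3 166.6]
```

View pics/hov.png

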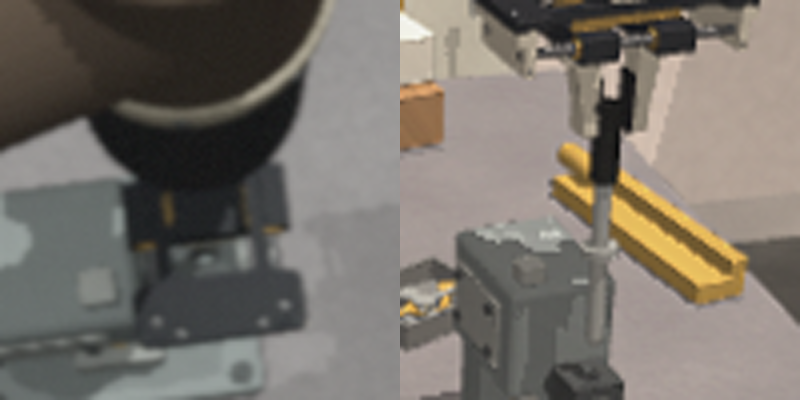

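The side view shows the foot at crop (598,340), above the hub top at (585,375). The top view shows only part of the hub past the wrist. I'll compare the eye and the rod within the same side camera.

Run:
```python
from h import *
s=np.load("side0.npz");P=pts(s);im=s["color"]
g=cv2.cvtColor(im,cv2.COLOR_RGB2GRAY)
print(g[172:200,272:304])
m=np.zeros(g.shape,bool);m[172:195,274:302]=1
m&=(abs(P[...,2]-.146)<.004)&(g<80)
n,l,st,ce=cv2.connectedComponentsWithStats(m.astype(np.uint8));print(st,ce.round(1))
k=l==1+np.argmax(st[1:,4]); 
r=cv2.minAreaRect(P[k][:,:2].astype(np.float32)*1000);print(r,P[k].mean(0))
h=np.load("side_hov.npz");Q=pts(h)
tcp=np.array([.6096,.0328,.3761])
kk=(np.hypot(Q[...,0]-tcp[0],Q[...,1]-tcp[1])<.02)&(Q[...,2]>.182)&(Q[...,2]<.245)
v,u=np.nonzero(kk)
for vv in np.unique(v):
    a=u[v==vv]; print(vv,a.min(),a.max(),end="; ")
    # rod's axis point at z: cast the centre ray
print()
for vv in (150,160,168):
    a=u[v==vv]
    if len(a): print(vv,a.mean(),np.median(Q[vv,a],0))
```

```text
[[102 102 102 102 102 101 102 102 101 101 102 102 103 102 104 103 103 102
  101  98 118 149 153 153 152 150 150 150 149 150 149 150]
 [101 102 103 102 102 101 102 102 102 101 101 101 103 103 102 103 104 102
  102  99 132 151 153 151 151 150 150 150 147 147 149 149]
 [100 101 102 101 102 102 101 102 101 102 101 101 101 101 102 102 103 103
  103  98 130 150 152 152 151 151 150 150 150 150 150 149]
 [101 101 101 101 102 103 102 102 102 102 102 102 102 102 101 101 101 101
  100  96 129 149 151 151 150 150 150 151 150 148 150 150]
 [101 101 101 101 101 102 102 102 103 102 101 101 100  99  97  93  92  90
   91  92 135 151 152 152 150 150 149 151 151 152 151 151]
 [101 101 101 101 100 102 101 100 100  96  93  93  90  85  86  85  87  86
   85  86 145 154 153 152 152 152 151 152 151 150 151 152]
 [100 101 101 102 101 101  89  89  87  85  86  85  86  86  89  86  82  84
   85  83 120 147 155 154 153 153 153 153 153 154 153 154]
 [100 101 101 100 103  89  56  77  86  86  85  86  84  87  91  84  68  79
   85  85  81 122 150 156 152 152 154 154 153 153 152 153]
 [101 101 100 102 100  73  46  57  8
[... 2614 characters left out ...]
 150 151]]
[[     0      0    512    384 196570]
 [   278    179     18      8     30]
 [   288    179      2      3      5]
 [   284    180      2      2      3]] [[255.5 191.5]
 [285.8 183.1]
 [288.6 179.8]
 [284.3 180.3]]
((597.5366821289062, 20.472042083740234), (33.156822204589844, 56.65919876098633), 50.806190490722656) [0.59948085 0.0185883  0.14494707]
154 287 291; 155 287 291; 156 287 291; 157 287 291; 158 287 290; 159 287 290; 160 287 290; 161 287 290; 162 287 290; 163 287 290; 164 287 290; 165 287 290; 166 287 290; 167 287 290; 168 286 290; 169 286 290; 170 286 290; 171 287 290; 172 288 289; 
160 288.5 [0.60485643 0.02463186 0.22463083]
168 288.0 [0.60704613 0.02573595 0.19460691]
```

```bash
python3 -m pendant '[[[-0.1,0.1,0],[0,0,0],1],[[-0.1,0.1,-1],[0,0,0],1],[[-0.1,0.1,-2],[0,0,0],1],[[-0.1,0.1,-2.6],[0,0,0],1],[[-0.1,0.1,-3],[0,0,0],1],[[-0.1,0.1,-3.4],[0,0,0],1],[[-0.1,0.1,-3.7],[0,0,0],1]]'; python3 -m pendant '[[[0,0,-0.3],[0,0,0],1],[[0,0,-0.6],[0,0,0],1],[[0,0,-0.9],[0,0,0],1],[[0,0,-0.9],[0,0,0],1]]'
```

```text
time_s: 7.68
tcp_pos: [0.6086, 0.0342, 0.3385]
ee_rot: [[0.104, -0.995, 0.0], [-0.995, -0.104, 0.0], [-0.0, -0.0, -1.0]]
wrist_force: [0.2, 0.0, -3.3]
width: 0.0219
grasp_force: 30.0
time_s: 8.18
tcp_pos: [0.6084, 0.0342, 0.3292]
ee_rot: [[0.104, -0.995, -0.0], [-0.995, -0.104, -0.0], [-0.0, 0.0, -1.0]]
wrist_force: [-0.5, 0.5, -4.3]
width: 0.0224
grasp_force: 30.0
```

```bash
python3 -m pendant '[[[0,0,-0.6],[0,0,0],1],[[0,0,-1.2],[0,0,0],1],[[0,0,-1.8],[0,0,0],1],[[0,0,-2.4],[0,0,0],1],[[0,0,-2.4],[0,0,0],1]]'; python3 -m pendant '[[[0,0,-0.6],[0,0,0],1],[[0,0,-1.2],[0,0,0],1],[[0,0,-1.8],[0,0,0],1],[[0,0,-2.4],[0,0,0],1],[[0,0,-2.9],[0,0,0],1],[[0,0,-3.2],[0,0,0],1],[[0,0,-3.5],[0,0,0],1],[[0,0,-3.5],[0,0,0],1]]';python3 look.py ins
```

```text
time_s: 8.8
tcp_pos: [0.6083, 0.0341, 0.3048]
ee_rot: [[0.104, -0.995, -0.001], [-0.995, -0.104, -0.0], [0.0, 0.001, -1.0]]
wrist_force: [0.4, 0.7, -4.3]
width: 0.0222
grasp_force: 30.0
time_s: 9.8
tcp_pos: [0.6084, 0.0341, 0.2703]
ee_rot: [[0.104, -0.995, -0.0], [-0.995, -0.104, -0.0], [0.0, 0.0, -1.0]]
wrist_force: [0.3, 1.3, -3.5]
width: 0.0225
grasp_force: 30.0
top crop origin 208 114 x4
side crop origin 237 118 x4
[0.60846391 0.03416253 0.27057004] 0.022169823711587613 [-0.71739468 -0.16983098 -4.585308  ]
```

View pics/ins.png

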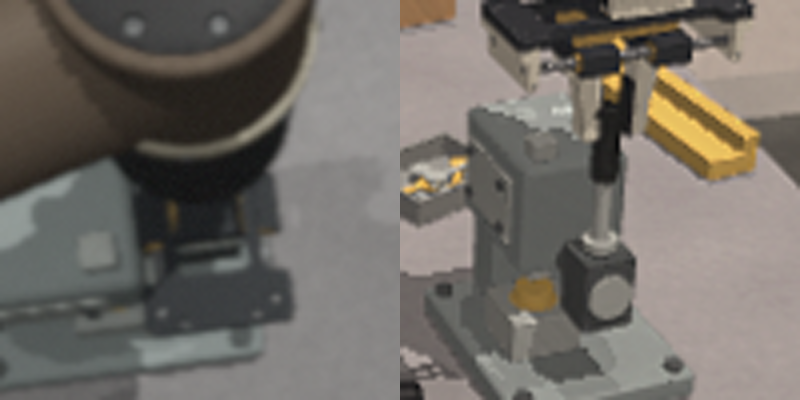

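The rod is inside the hub, with the collar at crop (600,242) just above the hub top at about 250. I'll lower until contact.

```bash
python3 -m pendant '[[[0,0,-0.2],[0,0,0],1],[[0,0,-0.4],[0,0,0],1],[[0,0,-0.5],[0,0,0],1]]';python3 -m pendant '[[[0,0,-0.2],[0,0,0],1],[[0,0,-0.3],[0,0,0],1],[[0,0,-0.3],[0,0,0],1]]'
```

```text
time_s: 10.28
tcp_pos: [0.6091, 0.0338, 0.2674]
ee_rot: [[0.104, -0.995, 0.003], [-0.995, -0.104, -0.001], [0.001, -0.002, -1.0]]
wrist_force: [-3.3, 0.3, 9.4]
width: 0.0225
grasp_force: 30.0
time_s: 10.65
tcp_pos: [0.6099, 0.0334, 0.2672]
ee_rot: [[0.105, -0.994, 0.006], [-0.995, -0.105, -0.001], [0.002, -0.006, -1.0]]
wrist_force: [-4.5, -1.1, 19.1]
width: 0.0223
grasp_force: 30.1
```

```bash
python3 -m pendant '[[[0,0,0.3],[0,0,0],0.6],[[0,0,0.3],[0,0,0],0.6],[[0,0,0.3],[0,0,0],0.6],[[0,0,0],[0,0,0],0.6],[[0,0,-0.8],[0,0,0],0.6],[[0,0,-1.5],[0,0,0],0.6],[[0,0,-1.5],[0,0,0],0.65],[[0,0,-1.5],[0,0,0],0.65]]'
```

```text
time_s: 11.65
tcp_pos: [0.6086, 0.0341, 0.2476]
ee_rot: [[0.104, -0.995, 0.0], [-0.995, -0.104, -0.0], [0.0, 0.0, -1.0]]
wrist_force: [-0.1, 0.0, 0.1]
width: 0.0308
grasp_force: 0.0
```

```bash
python3 -c "
from plant import read_state;print(read_state()['joint_pos'].round(3))"; python3 -m pendant '[[[-0.69,-0.07,-0.02],[0.31,-2.98,0],0.65],[[-1.38,-0.14,-0.07],[0.62,-5.97,0],0.65],[[-2.06,-0.21,-0.16],[0.93,-8.95,0],0.65],[[-2.74,-0.28,-0.29],[1.24,-11.94,0],0.65],[[-3.41,-0.35,-0.45],[1.55,-14.92,0],0.65],[[-4.08,-0.42,-0.65],[1.85,-17.91,0],0.65],[[-4.08,-0.42,-0.65],[1.85,-17.91,0],0.65]]'
python3 - <<'E'
from plant import read_state
print(read_state()['joint_pos'].round(3))
import numpy as np
# table for following steps about theta0=18
r=13.26;t0=18
for t in range(21,61,3):
    f=lambda t:np.array([-r*np.sin(np.radians(t)),r*np.cos(np.radians(t))])
    d=f(t)-f(t0);k=t-t0
    print(t,np.round([d[0]*.995,d[0]*.103,d[1],k*.103,-k*.995],2))
E
```

```text
[ 0.376  0.251 -0.136  0.    -1.184 -0.272]
time_s: 12.52
tcp_pos: [0.5666, 0.0296, 0.2414]
ee_rot: [[0.104, -0.946, 0.308], [-0.995, -0.099, 0.032], [0.0, -0.309, -0.951]]
wrist_force: [1.8, 0.2, -1.0]
width: 0.0307
grasp_force: 1.2
[ 0.467  0.008 -0.548  0.166 -0.727 -0.471]
21 [-0.65 -0.07 -0.23  0.31 -2.98]
24 [-1.29 -0.13 -0.5   0.62 -5.97]
27 [-1.91 -0.2  -0.8   0.93 -8.96]
30 [ -2.52  -0.26  -1.13   1.24 -11.94]
33 [ -3.11  -0.32  -1.49   1.54 -14.92]
36 [ -3.68  -0.38  -1.88   1.85 -17.91]
39 [ -4.23  -0.44  -2.31   2.16 -20.9 ]
42 [ -4.75  -0.49  -2.76   2.47 -23.88]
45 [ -5.25  -0.54  -3.23   2.78 -26.86]
48 [ -5.73  -0.59  -3.74   3.09 -29.85]
51 [ -6.18  -0.64  -4.27   3.4  -32.84]
54 [ -6.6   -0.68  -4.82   3.71 -35.82]
57 [ -6.99  -0.72  -5.39   4.02 -38.8 ]
60 [ -7.35  -0.76  -5.98   4.33 -41.79]
```

```bash
cat > tab.py <<'E'
import numpy as np
T=np.radians
def tcp(th,tilt,half,rho):
    u=lambda a:np.array([-np.sin(T(a)),np.cos(T(a))]);n=lambda a:np.array([np.cos(T(a)),np.sin(T(a))])
    return rho*u(th)+1.15*n(th)-half*n(tilt)+1.9*u(tilt)
if __name__=="__main__":
    ref=13.26*np.array([-np.sin(T(18)),np.cos(T(18))])
    for th in range(18,61,3):
        d=tcp(th,18,3.08,11.4)-ref; print(th,np.round([d[0]*.995,d[0]*.103,d[1]],2))
E
python3 tab.py
```

```text
18 [-1.84 -0.19 -0.56]
21 [-2.42 -0.25 -0.7 ]
24 [-2.99 -0.31 -0.87]
27 [-3.55 -0.37 -1.08]
30 [-4.1  -0.42 -1.31]
33 [-4.64 -0.48 -1.57]
36 [-5.16 -0.53 -1.86]
39 [-5.67 -0.59 -2.17]
42 [-6.16 -0.64 -2.51]
45 [-6.63 -0.69 -2.88]
48 [-7.09 -0.73 -3.27]
51 [-7.52 -0.78 -3.69]
54 [-7.93 -0.82 -4.12]
57 [-8.31 -0.86 -4.58]
60 [-8.67 -0.9  -5.06]
```

```bash
python3 -m pendant '[[[-0.5,-0.05,-0.15],[0,0,0],0.56],[[-1,-0.1,-0.3],[0,0,0],0.47],[[-1.5,-0.15,-0.45],[0,0,0],0.38],[[-1.84,-0.19,-0.56],[0,0,0],0.3],[[-2.13,-0.22,-0.63],[0,0,0],0.3],[[-2.42,-0.25,-0.7],[0,0,0],0.3],[[-2.99,-0.31,-0.87],[0,0,0],0.3],[[-2.99,-0.31,-0.87],[0,0,0],0.3]]'
python3 - <<'E'
from plant import read_state
print(read_state()['joint_pos'].round(3))
E
```

```text
time_s: 13.52
tcp_pos: [0.5371, 0.0267, 0.2321]
ee_rot: [[0.104, -0.946, 0.307], [-0.995, -0.099, 0.032], [0.0, -0.309, -0.951]]
wrist_force: [3.9, 0.3, 0.2]
width: 0.0614
grasp_force: 1.7
[ 0.493 -0.038 -0.621  0.182 -0.704 -0.512]
```

```bash
python3 -m pendant '[[[-0.56,-0.06,-0.21],[0,0,0],0.3],[[-1.11,-0.11,-0.44],[0,0,0],0.3],[[-1.65,-0.17,-0.7],[0,0,0],0.3],[[-2.17,-0.22,-0.99],[0,0,0],0.3],[[-2.68,-0.28,-1.3],[0,0,0],0.3],[[-2.68,-0.28,-1.3],[0,0,0],0.3]]'; python3 look.py pull
```

```text
time_s: 14.28
tcp_pos: [0.5113, 0.0242, 0.2199]
ee_rot: [[0.104, -0.946, 0.309], [-0.995, -0.099, 0.032], [0.0, -0.31, -0.951]]
wrist_force: [2.7, -0.2, 4.2]
width: 0.0612
grasp_force: 2.3
top crop origin 213 154 x4
side crop origin 209 136 x4
[0.51143339 0.0242618  0.21992707] 0.06166723980351985 [3.11029189 0.22177999 4.24859817]
```

View pics/pull.png

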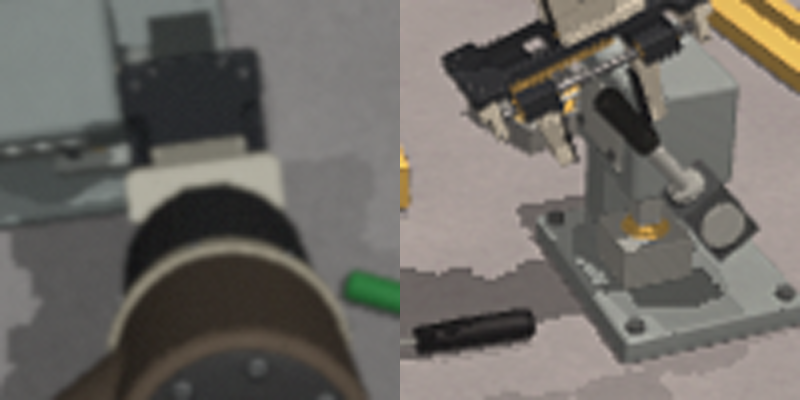

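The side view shows the bar hooked by the rear finger and the hub turned about 40 degrees. The collar is seated at crop (685,182), and the ram is on the barrel at (648,220). I'll pull on to the stop.

```bash
python3 -m pendant '[[[-0.49,-0.05,-0.34],[0,0,0],0.3],[[-0.96,-0.1,-0.71],[0,0,0],0.3],[[-1.42,-0.14,-1.1],[0,0,0],0.3],[[-1.85,-0.19,-1.52],[0,0,0],0.3],[[-1.85,-0.19,-1.52],[0,0,0],0.3]]';python3 -m pendant '[[[-0.2,-0.02,-0.21],[0,0,0],0.3],[[-0.41,-0.04,-0.43],[0,0,0],0.3],[[-0.41,-0.04,-0.43],[0,0,0],0.3],[[-0.41,-0.04,-0.43],[0,0,0],0.3]]'
```

```text
time_s: 15.0
tcp_pos: [0.4927, 0.0222, 0.2047]
ee_rot: [[0.104, -0.946, 0.308], [-0.995, -0.099, 0.032], [0.0, -0.31, -0.951]]
wrist_force: [0.3, 0.4, 7.7]
width: 0.0614
grasp_force: 3.0
time_s: 15.5
tcp_pos: [0.4891, 0.022, 0.2008]
ee_rot: [[0.104, -0.945, 0.309], [-0.995, -0.099, 0.032], [0.0, -0.311, -0.951]]
wrist_force: [-0.1, 0.2, 8.8]
width: 0.0616
grasp_force: 3.5
```

```bash
python3 -m pendant '[[[-0.19,-0.02,-0.23],[0,0,0],0.3],[[-0.38,-0.04,-0.46],[0,0,0],0.3],[[-0.38,-0.04,-0.46],[0,0,0],0.3]]';python3 -m pendant '[[[-0.18,-0.02,-0.24],[0,0,0],0.3],[[-0.36,-0.04,-0.48],[0,0,0],0.3],[[-0.36,-0.04,-0.48],[0,0,0],0.3]]'; python3 look.py stop
```

```text
time_s: 15.88
tcp_pos: [0.4877, 0.0226, 0.1988]
ee_rot: [[0.105, -0.943, 0.314], [-0.994, -0.099, 0.034], [-0.001, -0.316, -0.949]]
wrist_force: [1.8, -1.8, 18.2]
width: 0.0614
grasp_force: 7.6
time_s: 16.25
tcp_pos: [0.4874, 0.0237, 0.1976]
ee_rot: [[0.107, -0.941, 0.322], [-0.994, -0.1, 0.037], [-0.003, -0.324, -0.946]]
wrist_force: [4.9, -5.0, 29.4]
width: 0.0615
grasp_force: 12.9
top crop origin 214 164 x4
side crop origin 201 144 x4
[0.48737663 0.02368418 0.19759992] 0.0612270776100647 [ 4.34498951 -5.00153329 29.61748943]
```

View pics/stop.png

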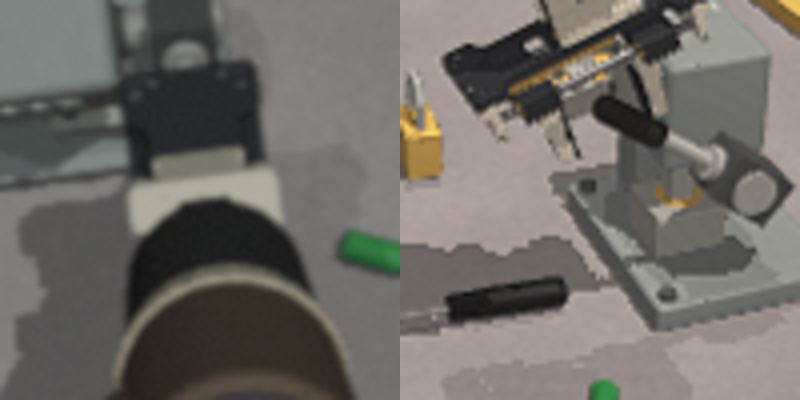

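At the stop: force jumped from 9 to 29 N with almost no further travel, and the ram is down level with the case top at crop (680,195). Now I'll ease back slowly along the same path.

```bash
python3 -m pendant '[[[0.18,0.02,0.24],[0,0,0],0.3],[[0.36,0.04,0.48],[0,0,0],0.3],[[0.55,0.06,0.71],[0,0,0],0.3],[[0.74,0.08,0.94],[0,0,0],0.3],[[0.94,0.1,1.16],[0,0,0],0.3],[[1.15,0.12,1.37],[0,0,0],0.3],[[1.36,0.14,1.58],[0,0,0],0.3],[[1.58,0.17,1.79],[0,0,0],0.3],[[1.81,0.19,1.98],[0,0,0],0.3],[[2.04,0.21,2.18],[0,0,0],0.3]]';python3 -m pendant '[[[0.23,0.02,0.19],[0,0,0],0.3],[[0.47,0.05,0.37],[0,0,0],0.3],[[0.71,0.07,0.55],[0,0,0],0.3],[[0.96,0.1,0.71],[0,0,0],0.3],[[1.21,0.12,0.87],[0,0,0],0.3],[[1.47,0.16,1.02],[0,0,0],0.3],[[1.73,0.18,1.17],[0,0,0],0.3],[[1.99,0.21,1.31],[0,0,0],0.3],[[2.26,0.24,1.45],[0,0,0],0.3],[[2.53,0.27,1.57],[0,0,0],0.3]]'
```

```text
time_s: 17.6
tcp_pos: [0.5015, 0.0231, 0.2124]
ee_rot: [[0.104, -0.946, 0.307], [-0.995, -0.099, 0.032], [0.0, -0.309, -0.951]]
wrist_force: [2.6, 1.8, 5.3]
width: 0.0615
grasp_force: 2.6
time_s: 18.85
tcp_pos: [0.5267, 0.0257, 0.2279]
ee_rot: [[0.104, -0.946, 0.307], [-0.995, -0.099, 0.032], [0.0, -0.309, -0.951]]
wrist_force: [3.2, 0.7, 4.3]
width: 0.0615
grasp_force: 2.0
```

```bash
python3 -m pendant '[[[0.28,0.03,0.12],[0,0,0],0.3],[[0.55,0.05,0.23],[0,0,0],0.3],[[0.83,0.08,0.34],[0,0,0],0.3],[[1.11,0.11,0.44],[0,0,0],0.3],[[1.4,0.14,0.53],[0,0,0],0.3],[[1.68,0.17,0.61],[0,0,0],0.3],[[1.97,0.2,0.68],[0,0,0],0.3],[[2.26,0.23,0.75],[0,0,0],0.3]]';python3 -m pendant '[[[0.32,0.03,0.15],[-0.15,1.49,0],0.3],[[0.64,0.07,0.29],[-0.31,2.98,0],0.3],[[0.96,0.1,0.43],[-0.46,4.48,0],0.3],[[1.29,0.13,0.56],[-0.62,5.97,0],0.3],[[1.62,0.17,0.67],[-0.77,7.46,0],0.3],[[1.95,0.2,0.78],[-0.93,8.95,0],0.3],[[2.28,0.24,0.88],[-1.08,10.45,0],0.3],[[2.62,0.27,0.97],[-1.24,11.94,0],0.3]]'
```

```text
time_s: 19.85
tcp_pos: [0.5493, 0.028, 0.2354]
ee_rot: [[0.104, -0.946, 0.307], [-0.995, -0.099, 0.032], [0.0, -0.309, -0.951]]
wrist_force: [3.0, -0.0, 3.1]
width: 0.0613
grasp_force: 1.5
time_s: 20.85
tcp_pos: [0.5751, 0.0306, 0.2446]
ee_rot: [[0.103, -0.989, 0.101], [-0.995, -0.103, 0.01], [0.0, -0.102, -0.995]]
wrist_force: [1.7, -0.2, 0.9]
width: 0.0614
grasp_force: 1.0
```

```bash
python3 -m pendant '[[[0.23,0.02,0.05],[-0.1,0.99,0],0.3],[[0.45,0.05,0.1],[-0.2,1.99,0],0.3],[[0.68,0.07,0.16],[-0.31,2.98,0],0.3],[[0.91,0.09,0.2],[-0.41,3.98,0],0.3],[[1.14,0.12,0.24],[-0.51,4.97,0],0.3],[[1.37,0.14,0.27],[-0.62,5.97,0],0.3],[[1.5,0.15,0.27],[-0.62,5.97,0],0.3],[[1.5,0.15,0.27],[-0.62,5.97,0],0.3]]';python3 -m pendant '[[[0.15,0.02,0],[0,0,0],0.3],[[0.3,0.03,0],[0,0,0],0.3],[[0.45,0.05,0],[0,0,0],0.3],[[0.6,0.06,0],[0,0,0],0.3],[[0.6,0.06,0],[0,0,0],0.3]]';python3 look.py home
```

```text
time_s: 21.85
tcp_pos: [0.5904, 0.0322, 0.2477]
ee_rot: [[0.104, -0.995, -0.0], [-0.995, -0.104, -0.0], [0.0, 0.0, -1.0]]
wrist_force: [0.4, 0.5, 0.4]
width: 0.0609
grasp_force: 0.0
time_s: 22.48
tcp_pos: [0.5966, 0.0329, 0.2478]
ee_rot: [[0.104, -0.995, -0.0], [-0.995, -0.104, -0.0], [0.0, 0.0, -1.0]]
wrist_force: [-0.4, -0.1, 0.4]
width: 0.0614
grasp_force: 0.0
top crop origin 209 120 x4
side crop origin 233 124 x4
[0.59644646 0.03286    0.24783364] 0.0612777883229717 [-0.75058772  0.23724741 -0.53292041]
```

View pics/home.png

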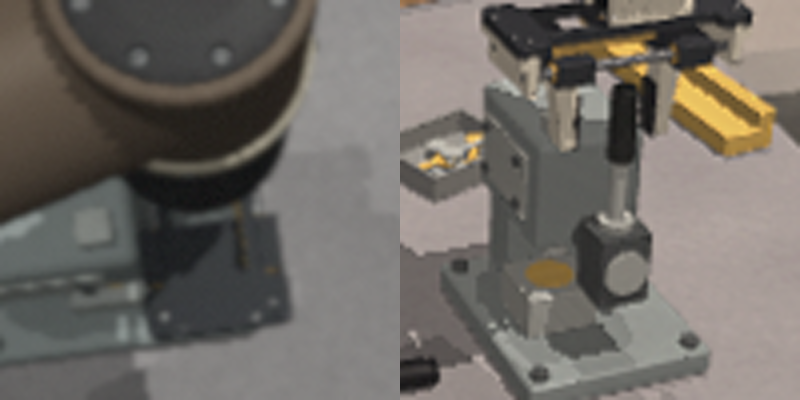

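The side view shows the hub upright, the bar in it, the brass flush at crop (548,273), and the ram raised. I'll press the bar gently home, then let go and withdraw.

```bash
python3 -m pendant '[[[0.6,0.06,0],[0,0,0],0.3],[[1.2,0.12,0],[0,0,0],0.5],[[1.2,0.12,0],[0,0,0],1],[[1.2,0.12,0],[0,0,0],1],[[1.2,0.12,0],[0,0,0],1],[[1.2,0.12,0],[0,0,0],1],[[1.2,0.12,-0.15],[0,0,0],1],[[1.2,0.12,-0.3],[0,0,0],1],[[1.2,0.12,-0.3],[0,0,0],1]]'
```

```text
time_s: 23.7
tcp_pos: [0.6086, 0.0339, 0.2478]
ee_rot: [[0.104, -0.995, 0.002], [-0.995, -0.104, -0.0], [0.001, -0.002, -1.0]]
wrist_force: [-6.2, 1.5, 16.2]
width: 0.0228
grasp_force: 30.0
```

```bash
python3 -m pendant '[[[0,0,0.3],[0,0,0],1],[[0,0,0.3],[0,0,0],0.6],[[0,0,0.3],[0,0,0],0.3],[[0,0,0.3],[0,0,0],0],[[0,0,0.3],[0,0,0],0],[[0,0,0.3],[0,0,0],0],[[0,0,0.3],[0,0,0],0]]';python3 -m pendant '[[[0,0,1],[0,0,0],0],[[0,0,3],[0,0,0],0],[[0,0,6],[0,0,0],0],[[0,0,10],[0,0,0],0],[[-4,0,13],[0,0,0],0],[[-9,0,13],[0,0,0],0],[[-14,0,13],[0,0,0],0],[[-14,0,13],[0,0,0],0]]'
python3 - <<'E'
from plant import camera,read_state
import numpy as np
from h import *
o=[]
for n in("top","side"):
    c=camera(n);o.append(c["color"][:,:,::-1]);P=pts(c)
    if n=="side":
        m=(np.hypot(P[...,0]-.607,P[...,1]-.03)<.03)&(P[...,2]>.16)&(P[...,2]<.3);print("bar top z",np.sort(P[m][:,2])[-8:])
cv2.imwrite("pics/end.png",np.hstack([cv2.resize(o[0][90:290,180:380],(400,400)),cv2.resize(o[1][110:310,190:390],(400,400))]))
E
```

```text
time_s: 24.58
tcp_pos: [0.6085, 0.034, 0.2479]
ee_rot: [[0.104, -0.995, 0.0], [-0.995, -0.104, -0.0], [0.0, -0.0, -1.0]]
wrist_force: [-0.6, 0.6, 0.5]
width: 0.0773
grasp_force: 0.0
time_s: 25.58
tcp_pos: [0.4661, 0.0336, 0.3802]
ee_rot: [[0.105, -0.994, 0.004], [-0.994, -0.105, 0.002], [-0.001, -0.004, -1.0]]
wrist_force: [1.3, 0.9, 0.3]
width: 0.0875
grasp_force: 0.0
bar top z [0.27090427 0.27099559 0.27126805 0.27127308 0.27140891 0.27187162
 0.27212798 0.27226062]
```

View pics/end.png

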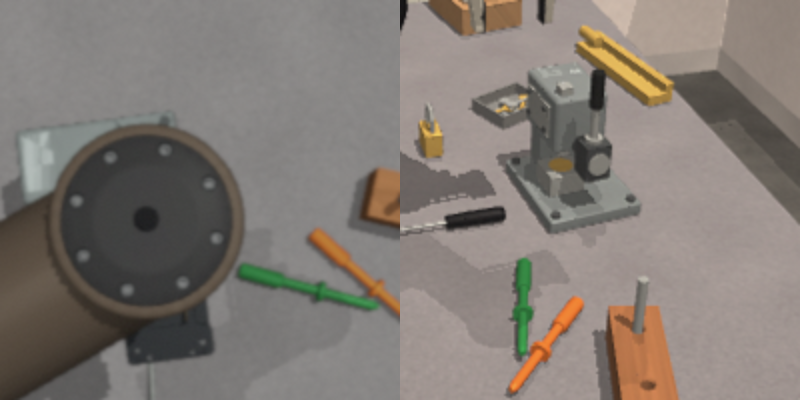

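The bar is seated: its top is at 0.272 m, as it must be. But the green and orange look-alikes, which stood upright at the start, now lie on the bench. I'll check in the saved frames when that happened.

Run:
```python
from h import *
def rep(n,tag,c):
    P=pts(c);hsv=cv2.cvtColor(c["color"],cv2.COLOR_RGB2HSV)
    for name,lo,hi in(("green",50,80),("orange",5,15)):
        m=(hsv[...,0]>=lo)&(hsv[...,0]<=hi)&(hsv[...,1]>180)&(hsv[...,2]>60)&(P[...,0]<.52)&(P[...,0]>.1)&(P[...,1]<0)&(P[...,1]>-.6)
        if m.sum()<10: print(tag,n,name,"none",m.sum());continue
        q=P[m];i=q[:,2].argsort()
        print(tag,n,name,m.sum(),"low",q[i[:8]].mean(0).round(3),"high",q[i[-8:]].mean(0).round(3),"xyrange",q.min(0).round(3),q.max(0).round(3))
for tag in("0","_grasp","_hov","_ins","_pull","_stop","_home"):
    for n in("side","top"): rep(n,tag,np.load(f"{n}{tag}.npz"))
```

```text
0 side green none 0
0 side orange 428 low [ 0.407 -0.379  0.01 ] high [ 0.405 -0.377  0.206] xyrange [ 0.394 -0.392  0.005] [ 0.421 -0.361  0.208]
0 top green none 0
0 top orange 123 low [ 0.41  -0.367  0.035] high [ 0.406 -0.37   0.205] xyrange [ 0.401 -0.38   0.02 ] [ 0.417 -0.359  0.206]
_grasp side green none 0
_grasp side orange 324 low [ 0.453 -0.259  0.01 ] high [ 0.428 -0.275  0.029] xyrange [ 0.367 -0.337  0.006] [ 0.514 -0.185  0.03 ]
_grasp top green none 0
_grasp top orange 195 low [ 0.471 -0.223  0.015] high [ 0.428 -0.251  0.121] xyrange [ 0.405 -0.298  0.014] [ 0.511 -0.1    0.75 ]
_hov side green none 0
_hov side orange 324 low [ 0.442 -0.264  0.01 ] high [ 0.426 -0.275  0.03 ] xyrange [ 0.368 -0.337  0.007] [ 0.514 -0.188  0.031]
_hov top green none 0
_hov top orange 76 low [ 0.484 -0.206  0.015] high [ 0.457 -0.236  0.028] xyrange [ 0.376 -0.323  0.013] [ 0.509 -0.185  0.031]
_ins side green none 0
_ins side orange 325 low [ 0.459 -0.25   0.01 ] high [ 0.427 -0.275  0.029] xyrange [ 0.368 -0.336  0.006] [ 0.516 -0.186  0.03 ]
_ins top green none 0
_ins top orange 89
[... 332 characters left out ...]
15] high [ 0.444 -0.252  0.028] xyrange [ 0.376 -0.327  0.013] [ 0.511 -0.184  0.031]
_stop side green none 0
_stop side orange 325 low [ 0.452 -0.257  0.01 ] high [ 0.425 -0.274  0.03 ] xyrange [ 0.368 -0.336  0.007] [ 0.514 -0.187  0.032]
_stop top green none 0
_stop top orange 172 low [ 0.472 -0.218  0.015] high [ 0.44  -0.257  0.029] xyrange [ 0.376 -0.326  0.013] [ 0.511 -0.184  0.033]
_home side green none 0
_home side orange 322 low [ 0.442 -0.266  0.01 ] high [ 0.425 -0.275  0.03 ] xyrange [ 0.368 -0.337  0.007] [ 0.514 -0.189  0.032]
_home top green none 0
_home top orange 99 low [ 0.477 -0.213  0.016] high [ 0.442 -0.253  0.029] xyrange [ 0.376 -0.325  0.015] [ 0.509 -0.185  0.033]
```

The look-alikes went over between the first picture (0.1 s) and the lift (4.9 s). I was told to leave them alone, and standing them up would mean handling them, so they stay as they are. I'll hand the job in.

```bash
python3 -c "
from plant import close_job,read_state
print(read_state()['time_s'],read_state()['wrist_force'],read_state()['width']);print(close_job())"
```

```text
25.675 [-0.0396443   0.15700475  0.34820317] 0.0874993095957508
the job is handed in; nothing more can be done
None
```

The bar is seated in the hub and released, the barrel looks flush with the lock case, and the lever was eased all the way back up (25.7 s), but the green and orange look-alikes toppled onto the bench during my approach and pick-up, cause not established (possibly the arm), and I left them lying.

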